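Return the dye vial to its rack

TASK

In this shoemaker's workshop, clear the edge-inking station for the next colour: swivel its flat cover right aside by the knob and leave it open, draw the red dye vial up out of the well, and put it back in the rack in the empty hole with the red ring, upright and fully home. Lower the vial in rather than dropping it, keep it upright all the way, and leave the other vials and the things on the bench where they are.

Things in the scene. Friction and masses are not known exactly. Their poses are not given: they have to be found in the camera images.
- red_vial: the red vial: red dye, red cap. Round, 95 mm tall: body 24 mm diameter with a 3 mm bevelled foot, cap 26 mm diameter over the top 22 mm; about 60 g (varies). Origin at the centre of its foot, z up its length. It starts upright in the station's socket under the cover, foot 10 mm above the bench, cap top 5 mm below the station's rim.
- station: edge-inking station, fixed: grey body 124 mm (x) by 164 mm (y), 110 mm high, open well in its top. Origin under the grey body's centre, on the bench; z up. At its +y end a green motor housing (x -55 to 55, y 84 to 184 mm, 135 mm high) with an inking wheel and tray on its -x side (to x -116 mm, below 120 mm high).
- well (a point): centre of the well's floor, 58 mm above the bench, on the station's vertical axis; axes as the station's. The well is a rectangular recess open at the top, 68 mm (x) by 116 mm (y), 52 mm deep. In its floor, at this point, is a round socket 27 mm wide, 48 mm deep, for the red vial, whose upper 47 mm stand free in the well: 45 mm from cap to wall in y, 21 mm in x.
- cover (a joint): swivel angle (rad) of the flat aluminium cover (104 x 148 x 4 mm, top face 115 mm above the bench) over the well. 0 = fully over the well (starts 0 to 0.4); grows as it swings clockwise seen from above about its one vertical pivot screw, to a stop at 1.7; only from 1.5 on is the well all but clear, the plate hanging in front (-x side). Stays where left; takes about 1 N at the knob.
- knob_top (a point): centre of the top of the black round knob on the cover's free end, by which it is swung: knob 18 mm diameter, upright, 28 mm tall above the plate (its top is 143 mm above the bench). 109 mm from the pivot screw.
- pivot (a point): the cover's pivot screw (vertical axis), at the front left corner of the grey body, 115 mm above the bench; screw head 16 mm wide, 5 mm tall.
- rack: fixed light wooden rack block, 124 mm (x) by 180 mm (y), 60 mm high. Origin under its centre on the bench, z up. Six round holes from above, 27 mm wide, 45 mm deep, mouth bevelled 2 mm, at x = -28 and 28 mm, y = -56, 0 and 56 mm. Four hold other vials; two are empty and have a marker ring round them.
- red_ring: flat red marker ring, 48 mm outside, 33 mm inside, 2 mm thick, fixed on the rack's top round the empty hole where the red vial belongs (any of the six holes). Origin at the centre of that hole's mouth, level with the rack's top (60 mm above the bench). A vial fully home has its foot 45 mm below it and stands 50 mm proud.
- blue_ring: flat blue marker ring, same form, round the other empty hole, which belongs to another vial: leave empty.
- jar: closed dark ink jar, 64 mm wide, 75 mm tall, loose; leave alone. Origin under its centre.
- brush: brush with wooden handle lying on the bench, 190 mm long; leave alone. Origin near its middle, x along it.
- sanding_block: cork sanding block 90 x 60 x 30 mm, loose; leave alone. Origin under its centre.
- outsole: black rubber shoe sole lying on the bench, about 265 mm long, 90 mm wide; leave alone. Origin under its middle.
- black_vial: black capped vial, same size as the red one, standing in a rack hole (foot 15 mm above the bench); leave alone. Origin at the centre of its foot.
- yellow_vial: yellow capped vial, same size as the red one, standing in a rack hole (foot 15 mm above the bench); leave alone. Origin at the centre of its foot.
- green_vial: green capped vial, same size as the red one, standing in a rack hole (foot 15 mm above the bench); leave alone. Origin at the centre of its foot.
- white_vial: white capped vial, same size as the red one, standing in a rack hole (foot 15 mm above the bench); leave alone. Origin at the centre of its foot.

How it is judged:
On the way, in this order (a step that is already met when the one before it is completed fails the run):
1. the cover is swung aside (beyond 1.2 rad) while the red vial is still in its socket (value of joint cover above 1.2 rad and height (world z) of red_vial below 0.02 m), for 0.2 s.
2. the red vial is drawn up clear of its socket, upright (height (world z) of red_vial above 0.065 m and angle between red_vial's own z axis and vertical below 0.4 rad), for 0.1 s.
At the end, for the whole second after the job is handed in: Red vial at rest in the red-ringed hole: foot within 5 mm of its axis, at least 41 mm below the rack top, within 7 degrees of upright; cover beyond 1.2 rad; other vials upright (7 degrees) and within 20 mm, the jar, brush, sanding block and sole within 40 mm of their starts (horizontal distance between red_vial and red_ring below 0.005 m and z of red_vial in the frame of red_ring below -0.041 m and angle between each of red_vial, black_vial, yellow_vial, green_vial, white_vial's own z axis and vertical below 0.12 rad and linear speed of red_vial below 0.02 m/s and value of joint cover above 1.2 rad and distance of each of black_vial, yellow_vial, green_vial, white_vial from where it was at the start of the episode below 0.02 m and distance of each of jar, brush, sanding_block, outsole from where it was at the start of the episode below 0.04 m); the robot touches nothing.
It fails at once if the red vial is tipped by more than about 35 degrees (angle between red_vial's own z axis and vertical above 0.6 rad).
It fails at once if the red vial is dropped (falls free at more than 0.7 m/s, about 25 mm of fall) (linear speed of red_vial above 0.7 m/s and contact force between red_vial and the fingers below 0.1 N).
It fails at once if another vial is moved by more than 20 mm (distance of any of black_vial, yellow_vial, green_vial, white_vial from where it was at the start of the episode above 0.02 m).
It fails at once if the jar, brush, sanding block or sole is moved by more than 40 mm (distance of any of jar, brush, sanding_block, outsole from where it was at the start of the episode above 0.04 m).
It also fails if it takes over 58 s, if anything falls off the work surface, if the arm or the gripper's body presses on something with over 40 N, if the wrist force passes 120 N, or if a joint passes its speed limit or range.

ROBOT

A 7-joint arm with a two-finger parallel gripper is mounted at the origin on the work surface. World frame = base frame: x ahead of the robot, y to its left, z up, the work surface at z = 0. Lengths are in m, angles in rad, forces in N, time in s.
With the tool pointing down it reaches from about 0.4 to 0.85 m from the base axis. Payload 4.5 kg.
Tool frame: the origin (TCP) lies midway between the tips of the shut fingers; the grasp point (between the pads) lies 19 mm behind it (r.hold_point_z is the distance from the TCP to the grasp point, in m); z points along the fingers, y is the direction in which the jaws open and shut (so a half turn about z gives the same grasp; the last joint's range is limited). The gripper opens to 88 mm and grips with 3 to 60 N. Pads are 18 mm wide; open, the fingers measure 123 mm over their backs; the gripper's body (75 mm by 187 mm) begins 45 mm behind the grasp point.
Start: joints at [1.336, 0.689, -0.195, 1.565, 0.157, 0.902, -0.215], TCP at [0.166, -0.603, 0.239] pointing down, gripper open.
Joint ranges: [-3.01, 3.01], [-0.46, 2.08], [-1.47, 1.51], [0.13, 2.56], [-1, 4.14], [0.04, 2.09], [-2.66, 2.66]. Speed limits (rad/s): [2.57, 2.57, 3.14, 3.14, 3.14, 3.14, 3.14].

INTERFACE

Orientations are given as a unit quaternion [x, y, z, w].
In Python, from plant import r gives the robot as it stands. The module is installed in compiled form; this text tells all that it offers.
- The arm moves only by the tool move_arm, never from a script. Its arguments are lists of equal length, an entry for each row: "turn": the turn, a rotation vector about the tool's x, y, z in units of 2 pi rad (1.0 is 2 pi rad), a list of three; "dp": the shift along the tool's x, y, z in units of 2.5 cm (1.0 is 2.5 cm), a list of three; "jaw": the closure, from -1 (fully open) to 1 (shut), so that 0 is half open. In form: {"turn": [[wx, wy, wz], ...], "dp": [[x, y, z], ...], "jaw": [jaw, ...]}. A call has 1 to 10 rows; each row shifts and turns the commanded pose from where the row before left it, along the tool's axes as they then stand; what a row does not reach is not made up. A row lasts 1/12 s, in which the tool goes at most 41.7 mm and 7.16 degrees, less where a joint would pass 70% of its speed; a pose out of reach is approached as far as the arm can. A call with a number of a shift or a turn outside -1 to 1 is refused whole. A call with a gripper value outside its range is refused whole. The fingers move at their own pace and stop on an object; "newtons" is the grip in N (left out, the last holds). Time passes only in rows, so rows that do not move let the fingers close. It gives the time, the measured TCP pose, the force and the opening at its end, in the units of the state.
- r.get_state(): the state, without advancing time (a new reading comes with each control period).
- r.snapshot(name): name is "side" or "top" or "wrist"; returns a dict with "frame" (480x640x3 uint8, blue, green, red), "mtx" (3x3 intrinsics, pixels), "k1" (the pictures are not rectified: a ray, as slopes to the right and down, at radius r is drawn at 1 + k1 r^2 times it, then the intrinsics apply), "origin" and "orientation" of the camera in the world; the wrist camera has in their place "tool_from_camera" (4x4, takes a point from camera to tool coordinates, whose origin is the TCP and whose axes are the flange's). Camera axes: x right, y up, looking along -z (the intrinsics and any distortion apply to the point x, -y, -z); pixel columns grow to the right and rows downward; lengths in m; the calibration is good to about 2 mm. A picture is of the moment at which its call begins: read the wrist's pose just before it. There is no depth.
- r.finish_job(): hands the job in, once; it reports no verdict.
The state is a dict: "clock": time; "q": joint angles; "qd": joint speeds; "joint_torque": joint torques, N m; "tool_pos": TCP position; "eef_rot": TCP orientation; "contact_force": force on the tool from outside, world axes, zero at the start; "moment": the same for the moment, N m; "opening": opening from 0.0 (shut) to 1.0 (fully open).
Only numpy, scipy, OpenCV 4.12 (cv2) and the standard library are available. Lean on these libraries where they do the work, as an engineer would, in place of code of your own. Each camera call takes 0.05 s, during which the arm holds its last target.

## Working session

There is one attempt and no reset: what is moved stays moved. The work goes in short steps, Python scripts to look and compute and a tool call to move; the robot and the scene stay as the last step left them, time stands still between calls to the robot, and variables do not carry over. Pictures are saved under pics/ and viewed, and the job is handed in when it is done.

Besides the shell and the picture viewer there is one more tool, called after "Emit:" by a JSON object that holds its "op" and its "data". move_arm: Moves the arm, as the interface text tells. Shifts and turns lie within -1 to 1; 1 stands for 2.5 cm of shift or 2 pi rad of turn. Its arguments: {"type":"object","properties":{"turn":{"type":"array","items":{"type":"array","items":{"type":"number","minimum":-1,"maximum":1}}},"dp":{"type":"array","items":{"type":"array","items":{"type":"number","minimum":-1,"maximum":1}}},"jaw":{"type":"array","items":{"type":"number"}},"newtons":{"type":"number"}},"required":["turn","dp","jaw"]}

```bash
mkdir -p pics
cat > h.py <<'E'
import numpy as np, cv2
from plant import r
from scipy.spatial.transform import Rotation as R
def snap(n,name):
    s=r.get_state(); d=r.snapshot(n); cv2.imwrite(f'pics/{name}.png',d['frame'])
    if 'origin' in d:
        o=np.array(d['origin']); q=np.array(d['orientation'])
        M=R.from_quat(q).as_matrix() if q.size==4 else q
    else:
        T=np.array(d['tool_from_camera']); A=R.from_quat(s['eef_rot']).as_matrix()
        o=A@T[:3,3]+s['tool_pos']; M=A@T[:3,:3]
    d['o']=o; d['M']=M; return d
def ray(d,u,v):
    K=np.array(d['mtx'],float)
    p=cv2.undistortPoints(np.array([[[u,v]]],float),K,np.array([d['k1'],0,0,0,0.]))[0,0]
    # k1 exact per OpenCV radial model
    w=d['M']@np.array([p[0],-p[1],-1]); return w/np.linalg.norm(w)
def onz(d,u,v,z):
    w=ray(d,u,v); return d['o']+w*(z-d['o'][2])/w[2]
def proj(d,P):
    c=d['M'].T@(np.array(P)-d['o']); x,y=c[0]/-c[2],-c[1]/-c[2]; k=1+d['k1']*(x*x+y*y)
    K=np.array(d['mtx']); return K[0,0]*x*k+K[0,2],K[1,1]*y*k+K[1,2]
E
python3 - <<'E'
from h import *
print(r.get_state(), r.hold_point_z)
for n in('top','side','wrist'):
    d=snap(n,n+'0'); print(n,d['o'].round(3),d['M'].round(3).tolist(),d['mtx'],d['k1'])
E
```

```text
{'clock': 0.0, 'q': array([ 1.33581667,  0.68994427, -0.19451887,  1.56631149,  0.15728268,
        0.90249407, -0.21506383]), 'qd': array([ 0.00099986, -0.0001535 , -0.00063696, -0.00020219,  0.00199712,
       -0.00257272, -0.00125146]), 'joint_torque': array([-1.25568549e-04, -5.27565408e+01, -1.26694411e+00, -1.53429991e+01,
       -5.26383449e-02,  6.50423506e-03,  1.51692475e-04]), 'tool_pos': array([ 0.16576901, -0.60198058,  0.2379436 ]), 'eef_rot': array([ 9.90975539e-01,  1.34039918e-01, -1.74720582e-04, -8.66370059e-04]), 'contact_force': array([ 0.64897273, -0.13897218, -0.29968998]), 'moment': array([ 0.02735585, -0.00734821,  0.02574349]), 'opening': 0.9999150004995744} 0.0187
top [ 0.318 -0.162  1.319] [[0.004, 0.979, -0.206], [-1.0, 0.004, -0.001], [-0.0, 0.206, 0.979]] [[470.4730069    0.         324.2873265 ]
 [  0.         470.4730069  244.70417297]
 [  0.           0.           1.        ]] -0.06870607106239847
side [ 0.041 -0.723  1.019] [[0.717, 0.528, -0.454], [-0.697, 0.541, -0.471], [-0.003, 0.654, 0.756]] [[550.83531015   0.         321.23753675]
 [  0.         550.83531015 230.54123259]
 [  0.           0.           1.        ]] -0.006917193386163711
wrist [ 0.247 -0.579  0.384] [[0.265, 0.913, 0.309], [-0.964, 0.251, 0.084], [-0.001, -0.321, 0.947]] [[333.46844261   0.         321.83976604]
 [  0.         333.46844261 242.48166814]
 [  0.           0.           1.        ]] -0.021584500125648873
```

View pics/top0.png

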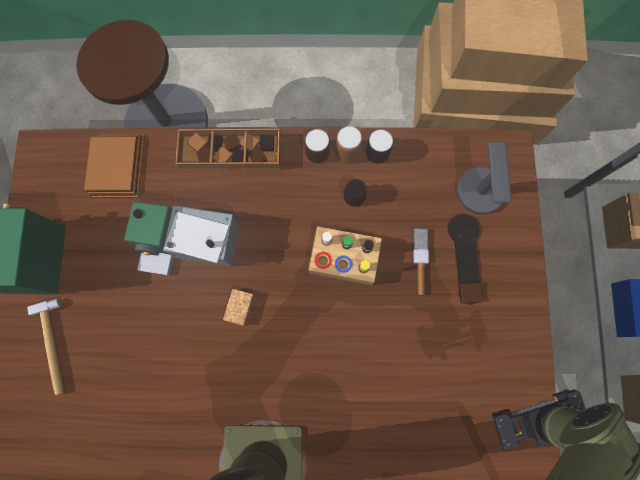

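View pics/side0.png

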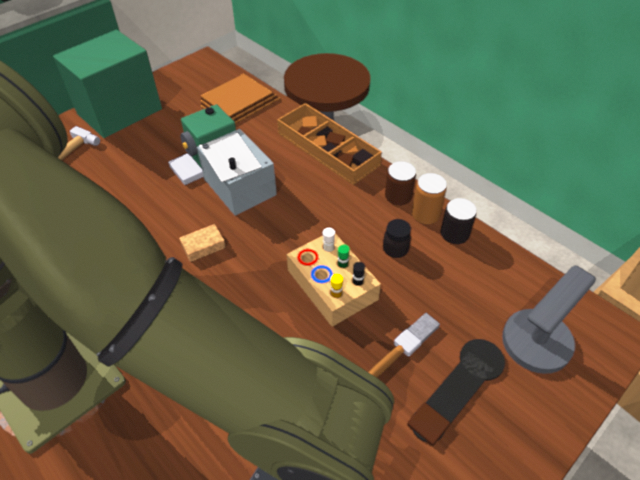

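View pics/wrist0.png

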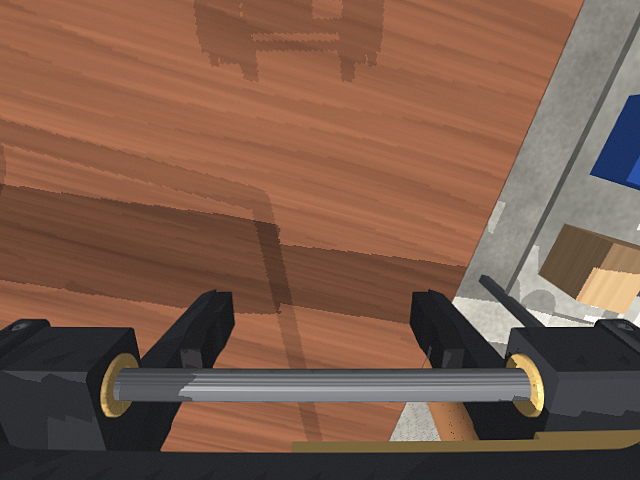

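The top view shows the station at about (195,235), with its knob near (210,243). The rack is at (345,255), with the red ring at (323,260) and the blue ring at (343,264). Next I'll enlarge these areas.

Run:
```python
import cv2
t=cv2.imread('pics/top0.png'); s=cv2.imread('pics/side0.png')
a=cv2.resize(t[190:290,110:260],None,fx=5,fy=5,interpolation=cv2.INTER_CUBIC);cv2.imwrite('pics/z1.png',a)
a=cv2.resize(s[95:220,160:290],None,fx=4.5,fy=4.5,interpolation=cv2.INTER_CUBIC);cv2.imwrite('pics/z2.png',a)
a=cv2.resize(t[220:290,300:390],None,fx=8,fy=8,interpolation=cv2.INTER_CUBIC);cv2.imwrite('pics/z3.png',a)
```

```text
(no output)
```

View pics/z1.png

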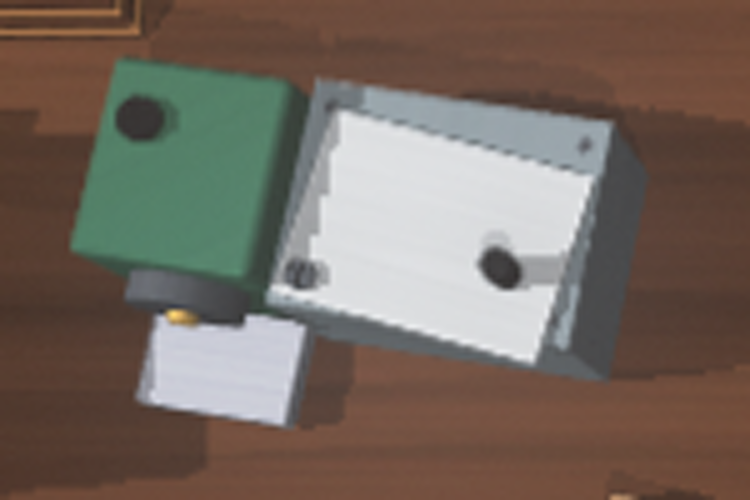

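View pics/z2.png

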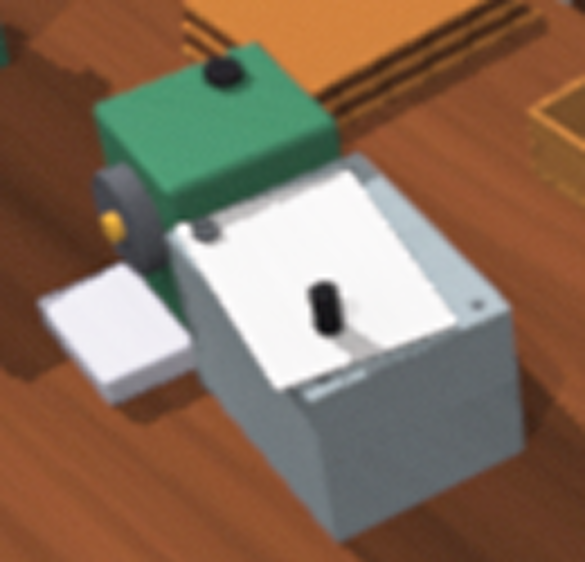

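View pics/z3.png

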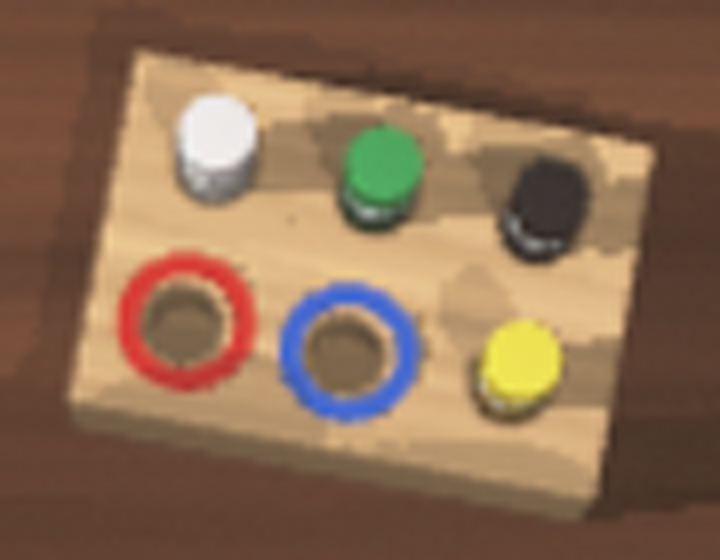

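```bash
cat > m.py <<'E'
from h import *
t=r.snapshot; d=snap('top','top1'); s=snap('side','side1')
z=lambda u,v:(110+(u+.5)/5-.5,190+(v+.5)/5-.5)
y=lambda u,v:(160+(u+.5)/4.5-.5,95+(v+.5)/4.5-.5)
def tri(a,b):
    w1=ray(d,*a);w2=ray(s,*b);A=np.stack([w1,-w2],1);k=np.linalg.lstsq(A,s['o']-d['o'],rcond=None)[0]
    p=d['o']+k[0]*w1;q=s['o']+k[1]*w2;return ((p+q)/2).round(4),np.linalg.norm(p-q).round(4)
c1=onz(d,*z(315,78),.11);c2=onz(d,*z(612,122),.11);c3=onz(d,*z(268,300),.11)
print('top corners',c1,c2,c3,np.linalg.norm(c2-c1),np.linalg.norm(c3-c1))
# side: far left back corner (360,155), right back (508,310), front right (330? )
e1=onz(s,*y(360,155),.11);e2=onz(s,*y(508,310),.11);e3=onz(s,*y(172,228),.11);print('side corners',e1,e2,e3)
print('pivot top',onz(d,*z(300,272),.118),'side',onz(s,*y(206,229),.118))
print('knob top',onz(d,*z(497,263),.143),'side',onz(s,*y(325,292),.143))
for n,dd in(('top',d),('side',s)):
  hsv=cv2.cvtColor(dd['frame'],cv2.COLOR_BGR2HSV)
  for nm,lo,hi in(('red',(0,170,120),(6,255,255)),('blue',(108,130,100),(125,255,255))):
    m=cv2.inRange(hsv,lo,hi); 
    if nm=='red': m|=cv2.inRange(hsv,(174,170,120),(180,255,255))
    m[:, :280]=0;m[:,400:]=0;m[:220]=0;m[300:]=0
    cs,_=cv2.findContours(m,cv2.RETR_EXTERNAL,cv2.CHAIN_APPROX_NONE);c=max(cs,key=cv2.contourArea)
    (u,v),ax,_=cv2.fitEllipse(c);P=onz(dd,u,v,.062);print(n,nm,(u,v),ax,P)
E
python3 m.py
```

```text
top corners [0.68007922 0.2489923  0.11      ] [0.65580625 0.08655058 0.11      ] [0.55795653 0.26529553 0.11      ] 0.16424520824363206 0.12320611649754314
side corners [0.67774928 0.24167571 0.11      ] [0.65222036 0.08156995 0.11      ] [0.56196187 0.26498368 0.11      ]
pivot top [0.57147064 0.24649382 0.118     ] side [0.5703993  0.24235172 0.118     ]
knob top [0.57137614 0.13577416 0.143     ] side [0.57029248 0.13044084 0.143     ]
top red (322.7076721191406, 259.765625) (15.616805076599121, 15.908452033996582) [ 0.54140711 -0.15622815  0.062     ]
top blue (343.02099609375, 263.646728515625) (15.245399475097656, 15.928601264953613) [ 0.53097383 -0.21130671  0.062     ]
side red (307.3992004394531, 256.9047546386719) (15.51749038696289, 19.43125343322754) [ 0.54004391 -0.16067294  0.062     ]
side blue (321.29266357421875, 273.72064208984375) (15.085227966308594, 18.596155166625977) [ 0.52998582 -0.21504116  0.062     ]
```

```bash
cat > plan.py <<'E'
from h import *
from scipy.linalg import logm
def tw(goal,heady,n,start=None):
    """constant per-row twist from the present pose; heady = tool-y heading (rad), tool down"""
    s=r.get_state(); A=np.eye(4);A[:3,:3]=R.from_quat(s['eef_rot']).as_matrix();A[:3,3]=s['tool_pos']
    B=np.eye(4); y=np.array([np.cos(heady),np.sin(heady),0]);z=np.array([0,0,-1.]);B[:3,:3]=np.stack([np.cross(y,z),y,z],1);B[:3,3]=goal
    D=np.linalg.inv(A)@B; L=np.real(logm(D))
    # per-row: row shift in tool axes then turn (discrete): step matrix
    from scipy.linalg import expm
    S=expm(L/n); w=R.from_matrix(S[:3,:3]).as_rotvec()/(2*np.pi); p=S[:3,3]/.025
    print('rows',n,'turn',w.round(5),'dp',p.round(4)); return w,p
def st():
    s=r.get_state();M=R.from_quat(s['eef_rot']).as_matrix()
    print('t',round(s['clock'],2),'pos',s['tool_pos'].round(4),'yhead',np.degrees(np.arctan2(M[1,1],M[0,1])).round(2),'tilt',np.degrees(np.arccos(-M[2,2])).round(2),'q',s['q'].round(2),'F',s['contact_force'].round(1),'open',round(s['opening'],3))
E
python3 -c "
from plan import *
st();tw([.571,.133,.23],0,40);tw([.571,.133,.23],0,50)"
```

```text
t 0.25 pos [ 0.1659 -0.6023  0.2384] yhead -74.59 tilt 0.05 q [ 1.34  0.69 -0.19  1.57  0.16  0.9  -0.22] F [ 0.1  0.6 -0.5] open 1.001
rows 40 turn [-0.      -0.      -0.00518] dp [ 0.8897 -0.1469  0.0085]
rows 50 turn [-0.      -0.      -0.00414] dp [ 0.7122 -0.1152  0.0068]
```

Emit:
{"op": "move_arm", "data": {"turn": [[0, 0, -0.0052], [0, 0, -0.0052], [0, 0, -0.0052], [0, 0, -0.0052], [0, 0, -0.0052], [0, 0, -0.0052], [0, 0, -0.0052], [0, 0, -0.0052], [0, 0, -0.0052], [0, 0, -0.0052]], "dp": [[0.89, -0.15, 0], [0.89, -0.15, 0], [0.89, -0.15, 0], [0.89, -0.15, 0], [0.89, -0.15, 0], [0.89, -0.15, 0], [0.89, -0.15, 0], [0.89, -0.15, 0], [0.89, -0.15, 0], [0.89, -0.15, 0]], "jaw": [0, 0, 0, 0, 0, 0, 0, 0, 0, 0], "newtons": 10}}

```text
clock: 1.08
tool_pos: [0.3544, -0.4782, 0.2386]
eef_rot: [0.956, 0.294, -0.0, 0.0]
contact_force: [0.7, -0.1, -0.1]
opening: 0.501
```

```bash
python3 -c "
from plan import *
st()"
```

```text
t 1.08 pos [ 0.3544 -0.4782  0.2386] yhead -55.79 tilt 0.0 q [ 1.01  0.65 -0.27  1.66  0.21  0.86 -0.32] F [ 0.7 -0.1 -0.1] open 0.501
```

Emit:
{"op": "move_arm", "data": {"turn": [[0, 0, -0.0052], [0, 0, -0.0052], [0, 0, -0.0052], [0, 0, -0.0052], [0, 0, -0.0052], [0, 0, -0.0052], [0, 0, -0.0052], [0, 0, -0.0052], [0, 0, -0.0052], [0, 0, -0.0052]], "dp": [[0.89, -0.15, 0], [0.89, -0.15, 0], [0.89, -0.15, 0], [0.89, -0.15, 0], [0.89, -0.15, 0], [0.89, -0.15, 0], [0.89, -0.15, 0], [0.89, -0.15, 0], [0.89, -0.15, 0], [0.89, -0.15, 0]], "jaw": [0, 0, 0, 0, 0, 0, 0, 0, 0, 0]}}

```text
clock: 1.92
tool_pos: [0.4921, -0.3007, 0.2387]
eef_rot: [0.895, 0.446, -0.0, 0.0]
contact_force: [0.9, -0.8, -0.2]
opening: 0.502
```

```bash
python3 -c "
from plan import *
st();d=snap('wrist','w1')
c=[onz(d,u,v,.06) for u,v in((320,240),)];print(c)"
```

```text
t 1.92 pos [ 0.4921 -0.3007  0.2387] yhead -37.07 tilt 0.01 q [ 0.67  0.64 -0.34  1.71  0.27  0.84 -0.44] F [ 0.9 -0.8 -0.2] open 0.502
[array([ 0.47705152, -0.31782549,  0.06      ])]
```

View pics/w1.png

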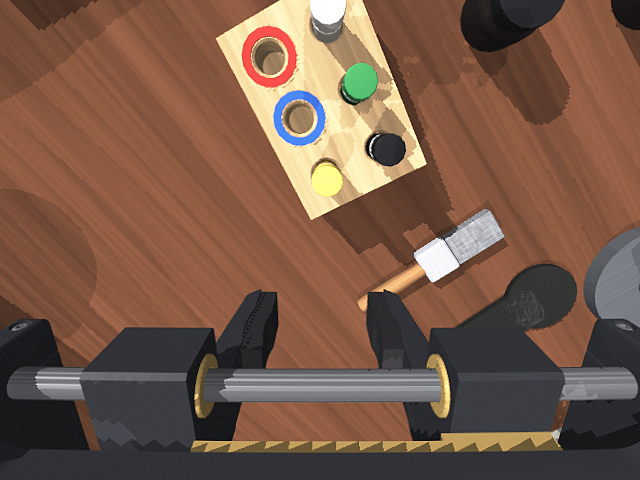

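The wrist view shows the red ring at about (269,57) and the blue ring at (299,118). I'll measure both.

```bash
cat > ring.py <<'E'
from plan import *
def rings(d):
  hsv=cv2.cvtColor(d['frame'],cv2.COLOR_BGR2HSV)
  for nm,lo,hi in(('red',(0,190,120),(4,255,255)),('blue',(108,130,100),(125,255,255))):
    m=cv2.inRange(hsv,lo,hi)
    if nm=='red': m|=cv2.inRange(hsv,(175,190,120),(180,255,255))
    cs,_=cv2.findContours(m,cv2.RETR_EXTERNAL,cv2.CHAIN_APPROX_NONE);c=max(cs,key=cv2.contourArea)
    if len(c)<20: continue
    W=np.array([onz(d,*p[0],.062) for p in c],np.float32)[:,:2]
    (u,v),ax,_=cv2.fitEllipse(c);(X,Y),rad=cv2.minEnclosingCircle(W*1000)
    print(nm,(round(u,1),round(v,1)),onz(d,u,v,.062).round(4),'circ',round(X,1),round(Y,1),round(rad,1))
E
python3 -c "
from ring import *
d=snap('wrist','w2');rings(d)"
```

```text
blue (301.0, 126.4) [ 0.5329 -0.2126  0.062 ] circ 532.5 -213.0 23.5
```

Emit:
{"op": "move_arm", "data": {"turn": [[0, 0, -0.0052], [0, 0, -0.0052], [0, 0, -0.0052], [0, 0, -0.0052], [0, 0, -0.0052], [0, 0, -0.0052], [0, 0, -0.0052], [0, 0, -0.0052], [0, 0, -0.0052], [0, 0, -0.0052]], "dp": [[0.89, -0.15, 0], [0.89, -0.15, 0], [0.89, -0.15, 0], [0.89, -0.15, 0], [0.89, -0.15, 0], [0.89, -0.15, 0], [0.89, -0.15, 0], [0.89, -0.15, 0], [0.89, -0.15, 0], [0.89, -0.15, 0]], "jaw": [0, 0, 0, 0, 0, 0, 0, 0, 0, 0]}}

```text
clock: 2.85
tool_pos: [0.5654, -0.0897, 0.2386]
eef_rot: [0.811, 0.585, -0.0, 0.0]
contact_force: [-0.5, -0.3, -0.1]
opening: 0.501
```

```bash
python3 -c "
from ring import *
st();d=snap('wrist','w3');rings(d)"
```

```text
t 2.85 pos [ 0.5654 -0.0897  0.2386] yhead -18.45 tilt 0.05 q [ 0.32  0.64 -0.41  1.72  0.32  0.85 -0.56] F [-0.5 -0.3 -0.1] open 0.501
blue (328.5, 327.8) [ 0.533  -0.2115  0.062 ] circ 532.8 -212.2 24.1
```

View pics/w3.png

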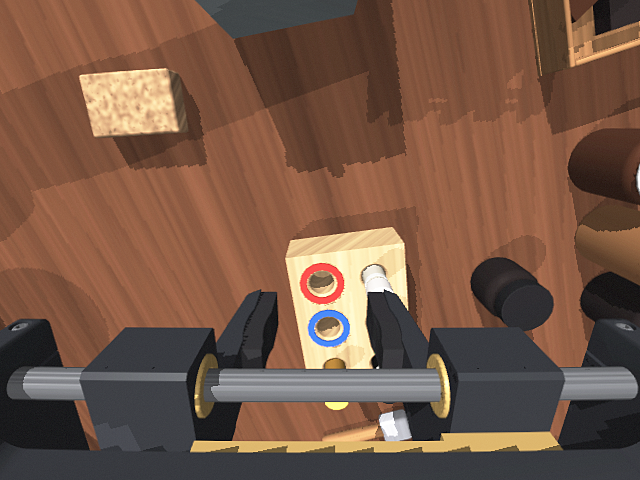

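```bash
sed -i "s/(0,190,120),(4,255,255)/(0,160,120),(6,255,255)/; s/(175,190,120)/(172,160,120)/" ring.py; python3 -c "
from ring import *
d=snap('wrist','w4');print(cv2.cvtColor(d['frame'],cv2.COLOR_BGR2HSV)[268,322],d['frame'][268,322]);rings(d);tw([.571,.133,.23],0,13);st()"
```

```text
[ 23  79 250] [173 233 250]
red (322.1, 289.5) [ 0.5433 -0.1566  0.062 ] circ 543.0 -157.0 24.0
blue (328.4, 333.8) [ 0.533  -0.2114  0.062 ] circ 532.2 -212.0 24.2
rows 13 turn [ 1.00e-05 -4.00e-05 -3.87e-03] dp [ 0.667  -0.0989  0.0286]
t 2.95 pos [ 0.566  -0.0852  0.2389] yhead -18.09 tilt 0.18 q [ 0.32  0.64 -0.42  1.72  0.32  0.85 -0.56] F [-0.7  0.2  0.7] open 0.499
```

Emit:
{"op": "move_arm", "data": {"turn": [[0, 0, -0.005], [0, 0, -0.005], [0, 0, -0.005], [0, 0, -0.005], [0, 0, -0.005], [0, 0, -0.005], [0, 0, -0.005], [0, 0, -0.005], [0, 0, -0.005], [0, 0, -0.005]], "dp": [[0.5, -0.1, -0.1], [0.5, -0.1, -0.1], [0.5, -0.1, -0.1], [0.5, -0.1, -0.1], [0.5, -0.1, -0.1], [0.5, -0.1, 0], [0.5, -0.1, 0], [0.5, -0.1, 0], [0, 0, 0], [0, 0, 0]], "jaw": [0, 0, 0, 0, 0, 0, 0, 0, 0, 0]}}

```text
clock: 3.78
tool_pos: [0.5664, 0.0143, 0.2511]
eef_rot: [0.708, 0.706, 0.0, -0.0]
contact_force: [0.2, -0.7, -0.5]
opening: 0.5
```

```bash
python3 -c "
from ring import *
d=snap('wrist','w5');st();print(proj(d,[.571,.133,.143]),proj(d,[.571,.244,.118]),proj(d,[.607,.174,.11]))"
```

```text
t 3.83 pos [0.5664 0.0135 0.2511] yhead -0.11 tilt 0.03 q [ 0.19  0.63 -0.5   1.72  0.37  0.89 -0.47] F [0.7 0.3 0.3] open 0.5
(np.float64(327.35371599632407), np.float64(77.49716764423349)) (np.float64(327.1106211764552), np.float64(-98.00075720022673)) (np.float64(374.8382053496747), np.float64(24.147791158135448))
```

View pics/w5.png

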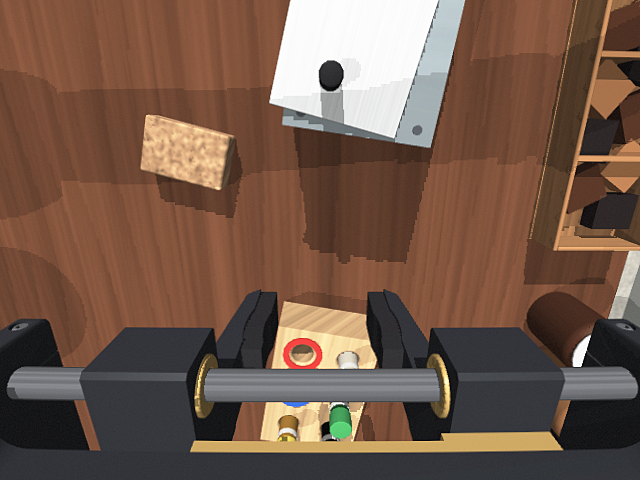

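The knob's top face is at about (330,71). That is a few pixels from where my estimate projects, (327,77).

```bash
python3 -c "
from ring import *
d=snap('wrist','w6');st()
f=d['frame'];c=f[40:110,290:370];g=cv2.cvtColor(c,cv2.COLOR_BGR2GRAY);cv2.imwrite('pics/z6.png',cv2.resize(c,None,fx=7,fy=7))
m=(g<45).astype('uint8');ys,xs=np.nonzero(m);print(xs.min()+290,xs.max()+290,ys.min()+40,ys.max()+40)
for u,v in((330.5,71),(330.5,73)):print(onz(d,u,v,.143))
"
```

```text
t 3.88 pos [0.5665 0.0131 0.251 ] yhead -0.32 tilt 0.03 q [ 0.19  0.63 -0.5   1.72  0.37  0.89 -0.47] F [ 1.  -0.6  0.4] open 0.501
319 342 60 89
[0.57316981 0.13623243 0.143     ]
[0.57317645 0.13498158 0.143     ]
```

View pics/z6.png

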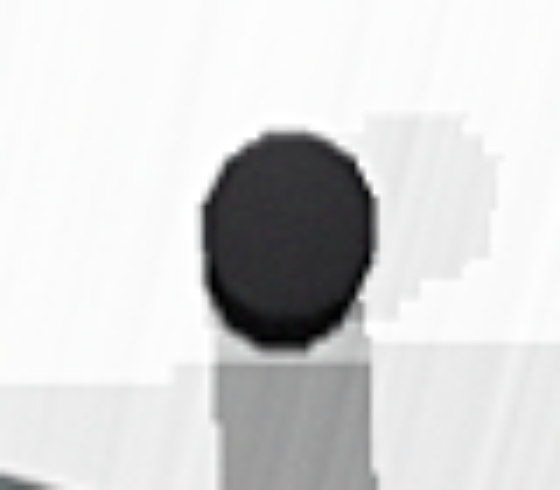

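Emit:
{"op": "move_arm", "data": {"turn": [[0, 0, 0], [0, 0, 0], [0, 0, 0], [0, 0, 0], [0, 0, 0], [0, 0, 0], [0, 0, 0], [0, 0, 0], [0, 0, 0], [0, 0, 0]], "dp": [[0.7, 0.04, 0], [0.7, 0.04, 0], [0.7, 0.04, 0], [0.7, 0.04, 0], [0.7, 0.04, 0], [0.7, 0.04, 0], [0.7, 0, 0.5], [0, 0, 0.5], [0, 0, 0.5], [0, 0, 0.5]], "jaw": [0, 0, 0, 0, 0, 0, 0, 0, 0, 0]}}

```text
clock: 4.72
tool_pos: [0.5735, 0.1354, 0.2006]
eef_rot: [0.71, 0.705, -0.0, 0.0]
contact_force: [-0.7, -0.2, 0.0]
opening: 0.496
```

```bash
python3 -c "
from plan import *
st();tw([.573,.1355,.119],0,6)"
```

```text
t 4.72 pos [0.5735 0.1354 0.2006] yhead -0.41 tilt 0.01 q [-0.05  0.72 -0.46  1.71  0.41  0.81 -0.7 ] F [-0.7 -0.2  0. ] open 0.496
rows 6 turn [-0.       0.      -0.00019] dp [ 0.0007 -0.0032  0.5437]
```

Emit:
{"op": "move_arm", "data": {"turn": [[0, 0, 0], [0, 0, 0], [0, 0, 0], [0, 0, 0], [0, 0, 0], [0, 0, 0], [0, 0, 0], [0, 0, 0], [0, 0, 0], [0, 0, 0]], "dp": [[0, 0, 0.54], [0, 0, 0.54], [0, 0, 0.54], [0, 0, 0.54], [0, 0, 0.54], [0, 0, 0.54], [0, 0, 0], [0, 0, 0], [0, 0, 0], [0, 0, 0]], "jaw": [0, 0, 0, 0, 0, 0, 0.2, 1, 1, 1], "newtons": 8}}

```text
clock: 5.55
tool_pos: [0.5742, 0.135, 0.1211]
eef_rot: [0.71, 0.704, 0.001, 0.0]
contact_force: [-0.3, -0.9, -0.4]
opening: 0.224
```

```bash
python3 -c "
from plan import *
st();d=snap('wrist','w7')"
```

```text
t 5.55 pos [0.5742 0.135  0.1211] yhead -0.45 tilt 0.09 q [-0.09  0.82 -0.39  1.77  0.49  0.65 -0.77] F [-0.3 -0.9 -0.4] open 0.224
```

View pics/w7.png

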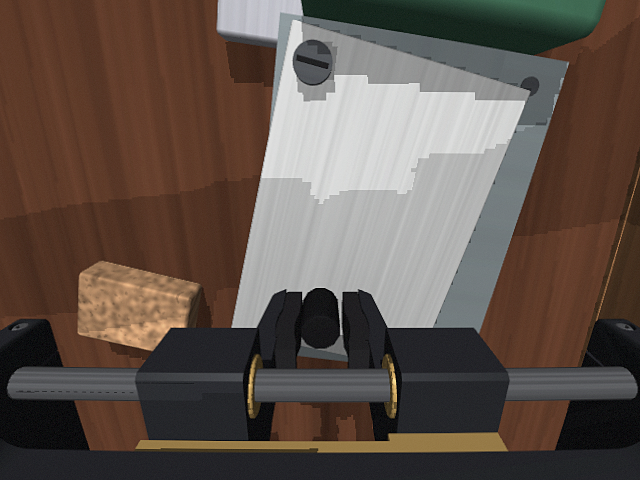

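```bash
python3 -c "
from plan import *
d=snap('wrist','w8');st()
P=onz(d,313,62,.119);print(P)
s=r.get_state();k=s['tool_pos'];v=k-P;print(np.hypot(v[0],v[1]),np.degrees(np.arctan2(v[1],v[0])))
P=P[:2]; th=np.radians(-5);c,sn=np.cos(th),np.sin(th);Q=P+np.array([[c,-sn],[sn,c]])@(k[:2]-P)
M=R.from_quat(s['eef_rot']).as_matrix();D=np.array([*(Q-k[:2]),0]);print((M.T@D/.025).round(4), M.T@np.array([0,0,0.001]))
"
```

```text
t 5.65 pos [0.5742 0.135  0.1211] yhead -0.45 tilt 0.09 q [-0.09  0.82 -0.39  1.77  0.49  0.65 -0.77] F [-0.5  0.   1.9] open 0.197
[0.57205395 0.24501103 0.119     ]
0.11007603531691636 -88.90204746681286
[ 0.0064 -0.3841 -0.0006] [ 4.57615018e-07  1.43984414e-06 -9.99998859e-04]
```

Emit:
{"op": "move_arm", "data": {"turn": [[0, 0, 0.0139], [0, 0, 0.0139], [0, 0, 0.0139], [0, 0, 0.0139], [0, 0, 0.0139], [0, 0, 0.0139]], "dp": [[0.007, -0.38, 0], [0.007, -0.38, 0], [0.007, -0.38, 0], [0.007, -0.38, 0], [0.007, -0.38, 0], [0.007, -0.38, 0]], "jaw": [1, 1, 1, 1, 1, 1]}}

```text
clock: 6.15
tool_pos: [0.5193, 0.1481, 0.1211]
eef_rot: [0.869, 0.494, 0.001, 0.0]
contact_force: [0.8, -1.3, 0.0]
opening: 0.198
```

```bash
python3 -c "
from plan import *
st();k=r.get_state()['tool_pos'];v=k[:2]-[.572,.245];print(np.hypot(*v),np.degrees(np.arctan2(v[1],v[0])))"
```

```text
t 6.15 pos [0.5193 0.1481 0.1211] yhead -30.75 tilt 0.1 q [-0.23  0.76 -0.22  1.93  0.33  0.49 -1.22] F [ 0.8 -1.3  0. ] open 0.198
0.11026854271061487 -118.55035161811286
```

Emit:
{"op": "move_arm", "data": {"turn": [[0, 0, 0.0139], [0, 0, 0.0139], [0, 0, 0.0139], [0, 0, 0.0139], [0, 0, 0.0139], [0, 0, 0.0139], [0, 0, 0.0139], [0, 0, 0.0139]], "dp": [[0.008, -0.38, 0], [0.008, -0.38, 0], [0.008, -0.38, 0], [0.008, -0.38, 0], [0.008, -0.38, 0], [0.008, -0.38, 0], [0.008, -0.38, 0], [0.008, -0.38, 0]], "jaw": [1, 1, 1, 1, 1, 1, 1, 1]}}

```text
clock: 6.82
tool_pos: [0.4693, 0.2044, 0.121]
eef_rot: [0.986, 0.167, -0.001, 0.0]
contact_force: [-3.4, -1.9, 4.6]
opening: 0.199
```

```bash
python3 -c "
from plan import *
st();k=r.get_state()['tool_pos'];v=k[:2]-[.572,.245];print(np.hypot(*v),np.degrees(np.arctan2(v[1],v[0])))"
```

```text
t 6.82 pos [0.4693 0.2044 0.121 ] yhead -70.76 tilt 0.07 q [-0.49  0.73 -0.02  2.01  0.04  0.4  -1.77] F [-3.4 -1.9  4.6] open 0.199
0.11038030061109519 -158.4392712048351
```

Emit:
{"op": "move_arm", "data": {"turn": [[0, 0, 0.0139], [0, 0, 0.0139], [0, 0, 0.0139], [0, 0, 0.0139], [0, 0, 0]], "dp": [[0.012, -0.37, 0], [0.012, -0.37, 0], [0.012, -0.37, 0], [0.012, -0.37, 0], [0, 0, 0]], "jaw": [1, 1, 1, 1, 1]}}

```text
clock: 7.23
tool_pos: [0.4618, 0.2437, 0.121]
eef_rot: [1.0, -0.005, -0.001, -0.001]
contact_force: [-4.2, 0.6, 7.3]
opening: 0.203
```

```bash
python3 -c "
from plan import *
st();k=r.get_state()['tool_pos'];v=k[:2]-[.572,.245];print(np.hypot(*v),np.degrees(np.arctan2(v[1],v[0])));snap('top','top2')"
```

```text
t 7.23 pos [0.4618 0.2437 0.121 ] yhead -90.52 tilt 0.16 q [-0.61  0.74  0.07  1.98 -0.12  0.42 -2.03] F [-4.2  0.6  7.3] open 0.203
0.1101657811923843 -179.32415373123288
```

View pics/top2.png

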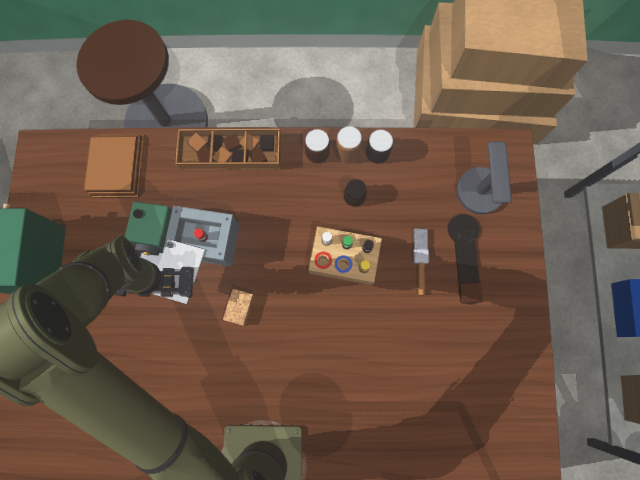

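Emit:
{"op": "move_arm", "data": {"turn": [[0, 0, 0], [0, 0, 0], [0, 0, 0], [0, 0, 0], [0, 0, 0], [0, 0, 0], [0, 0, 0], [0, 0, 0], [0, 0, 0]], "dp": [[0, 0, 0], [0, 0, 0], [0, 0, 0], [0, 0, -0.6], [0, 0, -0.8], [0, 0, -0.9], [0, 0, -0.9], [0, 0, -0.9], [0, 0, -0.9]], "jaw": [0, 0, 0, 0, 0, 0, 0, 0, 0]}}

```text
clock: 8.03
tool_pos: [0.464, 0.2406, 0.2464]
eef_rot: [1.0, -0.005, 0.0, -0.0]
contact_force: [1.3, 0.4, 0.6]
opening: 0.501
```

```bash
cat > cap.py <<'E'
from ring import *
def cap(d,z=.105,roi=None):
    hsv=cv2.cvtColor(d['frame'],cv2.COLOR_BGR2HSV)
    m=cv2.inRange(hsv,(0,150,60),(6,255,255))|cv2.inRange(hsv,(172,150,60),(180,255,255))
    if roi: 
        k=np.zeros_like(m);a,b,c,e=roi;k[b:e,a:c]=1;m*=k
    cs,_=cv2.findContours(m,cv2.RETR_EXTERNAL,cv2.CHAIN_APPROX_NONE)
    for c in sorted(cs,key=cv2.contourArea)[-2:]:
        if len(c)>5:
            (u,v),ax,_=cv2.fitEllipse(c);print('cap',u,v,ax,cv2.boundingRect(c),onz(d,u,v,z).round(4))
E
python3 -c "
from cap import *
st();d=snap('top','top3');cap(d,roi=(150,200,250,270));d=snap('side','side3');cap(d,roi=(180,100,290,220));d=snap('wrist','w9');cap(d)
tw([.607,.175,.21],np.radians(-98.5),8)"
```

```text
t 8.03 pos [0.464  0.2406 0.2464] yhead -90.55 tilt 0.02 q [-0.64  0.55  0.12  1.87 -0.1   0.73 -2.05] F [1.3 0.4 0.6] open 0.501
cap 198.43687438964844 232.8831329345703 (8.140525817871094, 8.68974494934082) (194, 229, 10, 9) [0.6048 0.1752 0.105 ]
cap 234.83932495117188 159.29461669921875 (9.361444473266602, 13.865316390991211) (230, 153, 10, 14) [0.599  0.1628 0.105 ]
cap 153.00015258789062 7.660695552825928 (0.0013640607940033078, 7.196496963500977) (153, 4, 1, 8) [0.6411 0.3681 0.105 ]
cap 404.70697021484375 55.01920700073242 (32.24003219604492, 41.397483825683594) (387, 35, 37, 40) [0.6063 0.177  0.105 ]
rows 8 turn [-5.00e-05 -7.00e-05  2.76e-03] dp [0.7316 0.2811 0.1843]
```

View pics/w9.png

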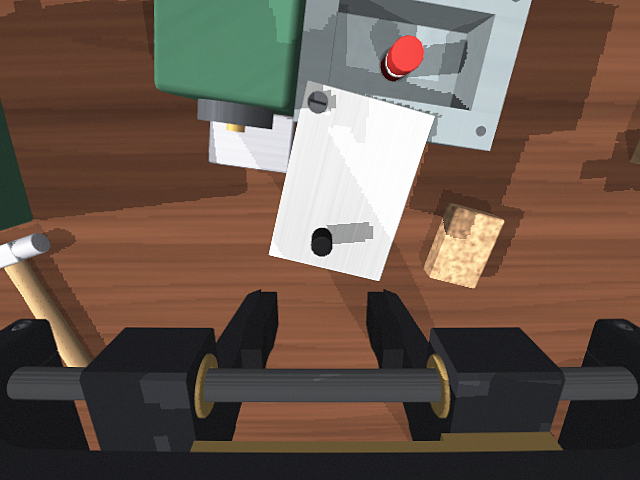

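View pics/side3.png

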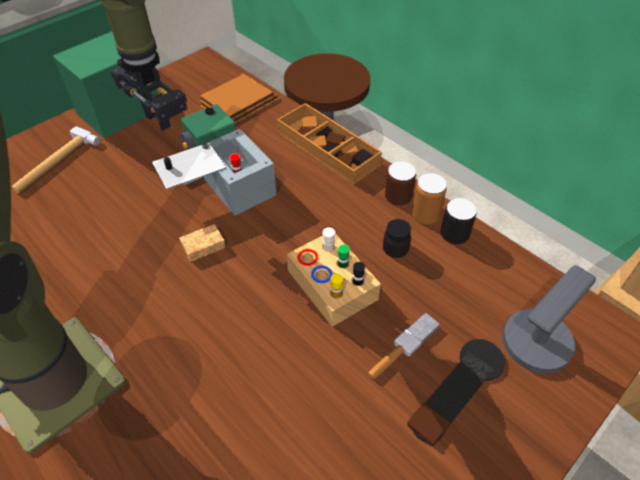

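```bash
python3 -c "
from cap import *
tw([.565,.181,.215],np.radians(-98.5),8)"
```

```text
rows 8 turn [-5.00e-05 -7.00e-05  2.76e-03] dp [0.5199 0.2659 0.1589]
```

Emit:
{"op": "move_arm", "data": {"turn": [[0, 0, 0.0028], [0, 0, 0.0028], [0, 0, 0.0028], [0, 0, 0.0028], [0, 0, 0.0028], [0, 0, 0.0028], [0, 0, 0.0028], [0, 0, 0.0028], [0, 0, 0], [0, 0, 0]], "dp": [[0.52, 0.27, 0.16], [0.52, 0.27, 0.16], [0.52, 0.27, 0.16], [0.52, 0.27, 0.16], [0.52, 0.27, 0.16], [0.52, 0.27, 0.16], [0.52, 0.27, 0.16], [0.52, 0.27, 0.16], [0, 0, 0], [0, 0, 0]], "jaw": [-0.1, -0.1, -0.1, -0.1, -0.1, -0.1, -0.1, -0.1, -0.1, -0.1]}}

```text
clock: 9.02
tool_pos: [0.5641, 0.179, 0.2128]
eef_rot: [0.997, -0.076, -0.0, 0.0]
contact_force: [0.3, 0.8, -0.1]
opening: 0.553
```

```bash
python3 -c "
from cap import *
st();d=snap('wrist','w10');cap(d);cv2.imwrite('pics/z10.png',cv2.resize(d['frame'][90:330,200:500],None,fx=2.5,fy=2.5));print(proj(d,[.607,.175,.105]))"
```

```text
t 9.02 pos [0.5641 0.179  0.2128] yhead -98.67 tilt 0.04 q [-0.47  0.68  0.14  1.71 -0.13  0.76 -1.98] F [ 0.3  0.8 -0.1] open 0.553
cap 319.0364074707031 165.6737823486328 (5.807464599609375, 14.3934326171875) (312, 162, 16, 5) [0.6226 0.1727 0.105 ]
cap 319.0457763671875 184.0949249267578 (32.1079216003418, 34.72089385986328) (303, 167, 33, 35) [0.6091 0.1748 0.105 ]
(np.float64(319.17238082435176), np.float64(186.87416565199595))
```

View pics/z10.png

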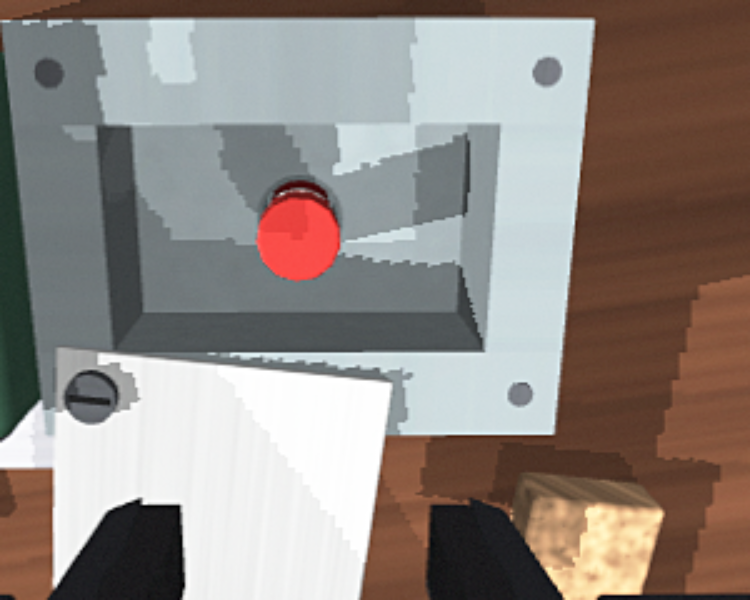

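```bash
python3 -c "
from cap import *
tw([.608,.175,.2128],np.radians(-98.5),4)"
```

```text
rows 4 turn [-1.e-05  3.e-05 -5.e-05] dp [ 0.4486 -0.0166  0.0021]
```

Emit:
{"op": "move_arm", "data": {"turn": [[0, 0, 0], [0, 0, 0], [0, 0, 0], [0, 0, 0], [0, 0, 0], [0, 0, 0], [0, 0, 0], [0, 0, 0], [0, 0, 0], [0, 0, 0]], "dp": [[0.45, -0.02, 0], [0.45, -0.02, 0], [0.45, -0.02, 0], [0.45, -0.02, 0], [0, 0, 0.4], [0, 0, 0.4], [0, 0, 0.4], [0, 0, 0.4], [0, 0, 0.4], [0, 0, 0]], "jaw": [-0.1, -0.1, -0.1, -0.1, -0.1, -0.1, -0.1, -0.1, -0.1, -0.1]}}

```text
clock: 9.9
tool_pos: [0.6062, 0.175, 0.1604]
eef_rot: [0.997, -0.074, -0.002, 0.001]
contact_force: [0.4, -0.0, 0.6]
opening: 0.552
```

```bash
python3 -c "
from cap import *
st();d=snap('wrist','w11');cap(d);tw([.608,.175,.079],np.radians(-98.5),10)
p=r.get_state();print(proj(d,[.608,.175,.105]))"
```

```text
t 9.9 pos [0.6062 0.175  0.1604] yhead -98.54 tilt 0.3 q [-0.42  0.8   0.13  1.62 -0.14  0.74 -1.95] F [ 0.4 -0.   0.6] open 0.552
cap 322.2054443359375 231.83132934570312 (16.038654327392578, 25.18062973022461) (308, 224, 29, 13) [0.629  0.1719 0.105 ]
cap 322.2474060058594 257.7728576660156 (37.60636520385742, 45.615360260009766) (303, 234, 39, 47) [0.6117 0.1744 0.105 ]
rows 10 turn [ 2.e-05  5.e-05 -1.e-05] dp [ 0.0043 -0.0006  0.3303]
(np.float64(322.22906234577334), np.float64(263.13885406343337))
```

View pics/w11.png

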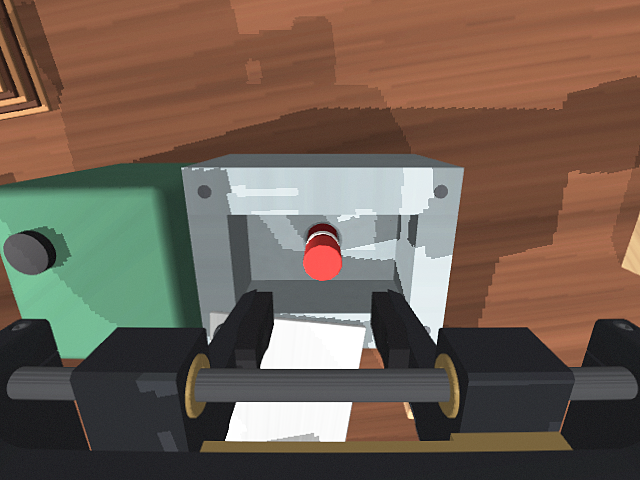

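Emit:
{"op": "move_arm", "data": {"turn": [[0, 0, 0], [0, 0, 0], [0, 0, 0], [0, 0, 0], [0, 0, 0], [0, 0, 0], [0, 0, 0], [0, 0, 0], [0, 0, 0], [0, 0, 0]], "dp": [[0.01, 0, 0.4], [0.01, 0, 0.4], [0.01, 0, 0.4], [0.01, 0, 0.4], [0.01, 0, 0.4], [0.01, 0, 0.4], [0.01, 0, 0.4], [0.01, 0, 0.3], [0.01, 0, 0.1], [0, 0, 0]], "jaw": [-0.1, -0.1, -0.1, -0.1, -0.1, -0.1, -0.1, -0.1, -0.1, -0.1]}}

```text
clock: 10.78
tool_pos: [0.6103, 0.1746, 0.0823]
eef_rot: [0.997, -0.075, -0.001, 0.0]
contact_force: [0.4, -1.4, -0.6]
opening: 0.549
```

```bash
python3 -c "
from cap import *
st();d=snap('wrist','w12')"
```

```text
t 10.78 pos [0.6103 0.1746 0.0823] yhead -98.58 tilt 0.08 q [-0.41  0.91  0.1   1.65 -0.15  0.59 -1.94] F [ 0.4 -1.4 -0.6] open 0.549
```

View pics/w12.png

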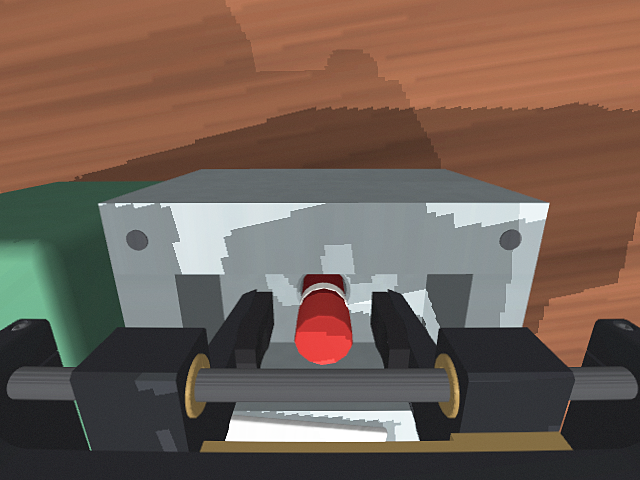

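Emit:
{"op": "move_arm", "data": {"turn": [[0, 0, 0], [0, 0, 0], [0, 0, 0], [0, 0, 0], [0, 0, 0], [0, 0, 0]], "dp": [[0, 0, 0.1], [0, 0, 0], [0, 0, 0], [0, 0, 0], [0, 0, 0], [0, 0, 0]], "jaw": [-0.1, 0.4, 1, 1, 1, 1], "newtons": 20}}

```text
clock: 11.33
tool_pos: [0.6109, 0.1748, 0.081]
eef_rot: [0.997, -0.075, 0.0, -0.0]
contact_force: [-0.5, -0.5, 0.9]
opening: 0.29
```

```bash
python3 -c "
from cap import *
st();d=snap('wrist','w13');print(r.get_state()['opening']*88)"
```

```text
t 11.33 pos [0.6109 0.1748 0.081 ] yhead -98.57 tilt 0.03 q [-0.41  0.91  0.1   1.65 -0.15  0.58 -1.94] F [-0.5 -0.5  0.9] open 0.29
25.432769908203966
```

View pics/w13.png

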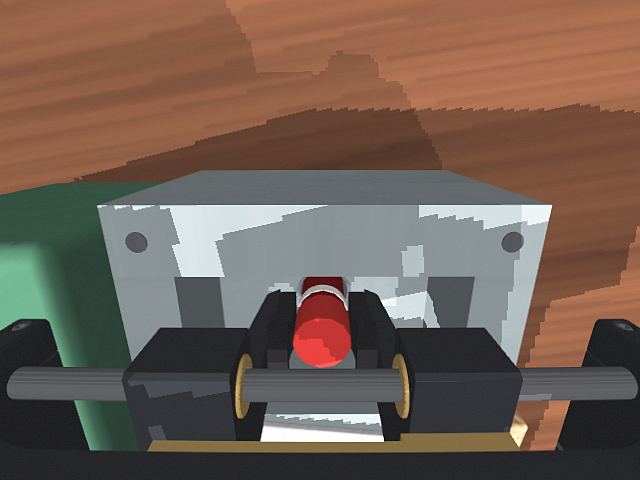

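Emit:
{"op": "move_arm", "data": {"turn": [[0, 0, 0], [0, 0, 0], [0, 0, 0], [0, 0, 0], [0, 0, 0], [0, 0, 0], [0, 0, 0], [0, 0, 0], [0, 0, 0], [0, 0, 0]], "dp": [[0, 0, -0.2], [0, 0, -0.4], [0, 0, -0.5], [0, 0, -0.6], [0, 0, -0.6], [0, 0, -0.6], [0, 0, -0.6], [0, 0, -0.6], [0, 0, -0.6], [0, 0, -0.4]], "jaw": [1, 1, 1, 1, 1, 1, 1, 1, 1, 1]}}

```text
clock: 12.22
tool_pos: [0.6115, 0.1749, 0.2112]
eef_rot: [0.997, -0.075, 0.002, -0.001]
contact_force: [0.6, 0.0, -0.3]
opening: 0.29
```

```bash
python3 -c "
from cap import *
st();d=snap('side','side4');cv2.imwrite('pics/z14.png',cv2.resize(d['frame'][60:240,130:370],None,fx=3.3,fy=3.3));d=snap('wrist','w14');tw([.543,-.157,.210],np.radians(-100.5),20)"
```

```text
t 12.22 pos [0.6115 0.1749 0.2112] yhead -98.58 tilt 0.19 q [-0.43  0.74  0.14  1.57 -0.13  0.84 -1.96] F [ 0.6  0.  -0.3] open 0.29
rows 20 turn [-2.0e-05 -4.0e-05  2.7e-04] dp [-0.0268  0.6778  0.0012]
```

View pics/z14.png

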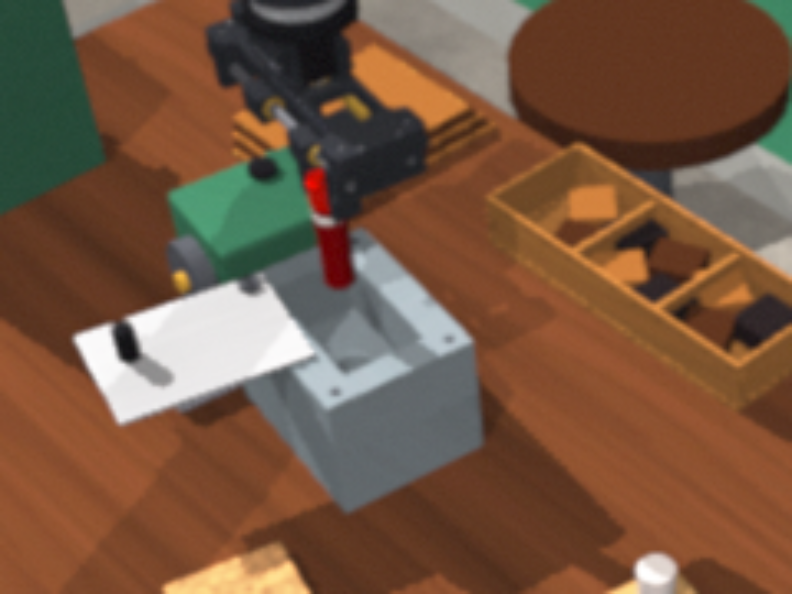

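View pics/w14.png

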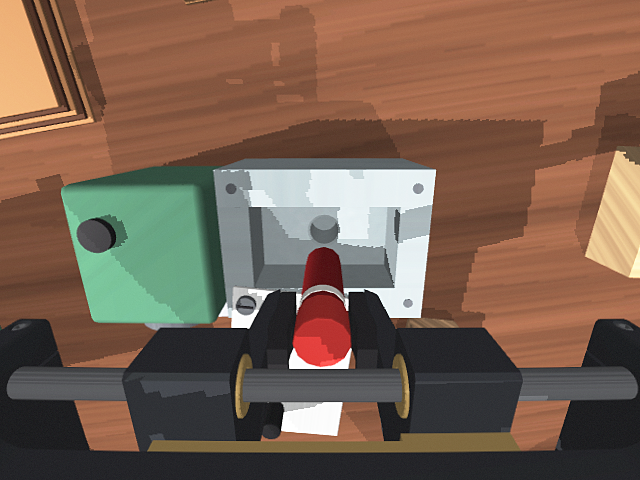

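The vial is out of the well and held. I'll check that it's upright in both views.

```bash
python3 -c "
from cap import *
st();d=snap('wrist','w15')
for P in([.609,.175,.235],[.609,.175,.14],[.621,.173,.14],[.611,.175,.235],[.611,.175,.14]):print(P,np.round(proj(d,P),1))
s=snap('side','side5')
for P in([.61,.175,.235],[.61,.175,.14]):print('side',P,np.round(proj(s,P),1))
cap(d);cap(s,roi=(200,80,280,160))
"
```

```text
t 12.32 pos [0.6121 0.175  0.211 ] yhead -98.58 tilt 0.29 q [-0.43  0.74  0.14  1.57 -0.13  0.84 -1.96] F [ 0.6 -0.2 -0.7] open 0.289
[0.609, 0.175, 0.235] [324.4 343.9]
[0.609, 0.175, 0.14] [323.6 261.9]
[0.621, 0.173, 0.14] [323.9 245.4]
[0.611, 0.175, 0.235] [323.7 340. ]
[0.611, 0.175, 0.14] [323.2 259.3]
side [0.61, 0.175, 0.235] [228.5 112.3]
side [0.61, 0.175, 0.14] [233.5 144. ]
cap 322.420166015625 271.97808837890625 (40.17399978637695, 48.855812072753906) (302, 247, 41, 47) [0.5865 0.1793 0.105 ]
cap 321.8737487792969 329.7255554199219 (57.74069595336914, 75.37073516845703) (292, 291, 60, 76) [0.5324 0.1879 0.105 ]
cap 225.72657775878906 117.52904510498047 (6.276017189025879, 15.187104225158691) (222, 111, 8, 15) [0.6851 0.311  0.105 ]
cap 231.2242431640625 137.08108520507812 (8.69102668762207, 22.03569221496582) (226, 128, 11, 20) [0.6454 0.2366 0.105 ]
```

Emit:
{"op": "move_arm", "data": {"turn": [[0, 0, 0], [0, 0, 0], [0, 0, 0], [0, 0, 0], [0, 0, 0], [0, 0, 0], [0, 0, 0], [0, 0, 0], [0, 0, 0], [0, 0, 0]], "dp": [[0, 0.3, -0.1], [0, 0.6, 0], [0, 0.7, 0], [0, 0.7, 0], [0, 0.7, 0], [0, 0.7, 0], [0, 0.7, 0], [0, 0.7, 0], [0, 0.7, 0], [0, 0.7, 0]], "jaw": [1, 1, 1, 1, 1, 1, 1, 1, 1, 1]}}

```text
clock: 13.25
tool_pos: [0.5853, 0.0112, 0.2102]
eef_rot: [0.997, -0.076, -0.001, 0.001]
contact_force: [0.7, -0.1, -0.9]
opening: 0.286
```

```bash
python3 -c "
from cap import *
st();tw([.545,-.157,.213],np.radians(-100.5),12)"
```

```text
t 13.25 pos [0.5853 0.0112 0.2102] yhead -98.67 tilt 0.11 q [-0.16  0.67  0.11  1.73 -0.1   0.75 -1.72] F [ 0.7 -0.1 -0.9] open 0.286
rows 12 turn [2.0e-05 2.0e-05 4.2e-04] dp [-0.0398  0.5753 -0.009 ]
```

Emit:
{"op": "move_arm", "data": {"turn": [[0, 0, 0.0005], [0, 0, 0.0005], [0, 0, 0.0005], [0, 0, 0.0005], [0, 0, 0.0005], [0, 0, 0.0005], [0, 0, 0.0005], [0, 0, 0.0005], [0, 0, 0], [0, 0, 0]], "dp": [[-0.05, 0.7, 0], [-0.05, 0.7, 0], [-0.05, 0.7, 0], [-0.05, 0.7, 0], [-0.05, 0.7, 0], [-0.05, 0.7, 0], [-0.05, 0.7, 0], [-0.05, 0.7, 0], [-0.05, 0.7, 0], [-0.05, 0.5, 0]], "jaw": [1, 1, 1, 1, 1, 1, 1, 1, 1, 1]}}

```text
clock: 14.08
tool_pos: [0.5445, -0.1551, 0.2103]
eef_rot: [0.996, -0.089, -0.001, 0.001]
contact_force: [0.4, 0.0, -0.1]
opening: 0.285
```

Emit:
{"op": "move_arm", "data": {"turn": [[0, 0, 0], [0, 0, 0]], "dp": [[0, 0, 0], [0, 0, 0]], "jaw": [1, 1]}}

```text
clock: 14.25
tool_pos: [0.5458, -0.1525, 0.2105]
eef_rot: [0.996, -0.088, -0.0, -0.0]
contact_force: [-1.0, 0.2, -0.4]
opening: 0.289
```

```bash
python3 -c "
from cap import *
st();d=snap('wrist','w16');tw([.545,-.157,.213],np.radians(-100.5),1)
print(proj(d,[.543,-.157,.062]),proj(d,[.543,-.157,.137]))"
```

```text
t 14.25 pos [ 0.5458 -0.1525  0.2105] yhead -100.14 tilt 0.04 q [ 0.14  0.65  0.09  1.78 -0.08  0.71 -1.48] F [-1.   0.2 -0.4] open 0.289
rows 1 turn [-1.20e-04  7.00e-05  1.36e-03] dp [-0.0118  0.2432 -0.0999]
(np.float64(327.8324767757816), np.float64(228.58106473539712)) (np.float64(329.70231759923536), np.float64(258.53961900997075))
```

View pics/w16.png

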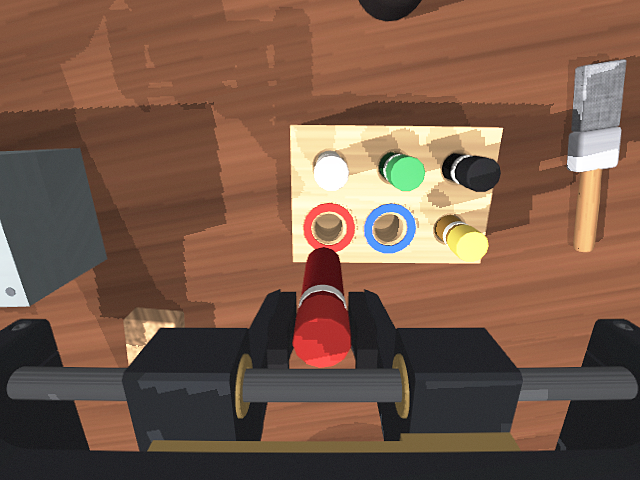

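Emit:
{"op": "move_arm", "data": {"turn": [[0, 0, 0], [0, 0, 0], [0, 0, 0], [0, 0, 0]], "dp": [[0, 0.2, 0.4], [0, 0, 0.5], [0, 0, 0], [0, 0, 0]], "jaw": [1, 1, 1, 1]}}

```text
clock: 14.63
tool_pos: [0.5452, -0.1555, 0.1873]
eef_rot: [0.996, -0.087, -0.001, -0.0]
contact_force: [1.2, 0.3, -0.7]
opening: 0.286
```

```bash
python3 -c "
from cap import *
st();d=snap('wrist','w17');rings(d)
hsv=cv2.cvtColor(d['frame'],cv2.COLOR_BGR2HSV);cv2.imwrite('pics/z17.png',cv2.resize(d['frame'][190:390,240:460],None,fx=3.5,fy=3))
s=r.get_state();M=R.from_quat(s['eef_rot']).as_matrix()
for off in(-.003,-.002,-.001,0):
  c=s['tool_pos']+M@np.array([off,0,0]);c[2]=s['tool_pos'][2]-.071
  print(off,c.round(4),proj(d,c),proj(d,c+M@[.012,0,0]))
"
```

```text
t 14.63 pos [ 0.5452 -0.1555  0.1873] yhead -99.93 tilt 0.13 q [ 0.15  0.68  0.08  1.8  -0.08  0.66 -1.47] F [ 1.2  0.3 -0.7] open 0.286
red (321.5, 333.9) [ 0.4477 -0.1374  0.062 ] circ 449.4 -136.4 39.8
blue (391.2, 235.7) [ 0.5335 -0.2127  0.062 ] circ 533.0 -212.8 23.8
-0.003 [ 0.5428 -0.1552  0.1169] (np.float64(322.9816648478036), np.float64(260.7018637663549)) (np.float64(322.9943403178544), np.float64(244.4175437957774))
-0.002 [ 0.5438 -0.1554  0.1169] (np.float64(322.9827124803933), np.float64(259.3660511272866)) (np.float64(322.99541376983524), np.float64(243.03583758925478))
-0.001 [ 0.5447 -0.1556  0.1169] (np.float64(322.9837622533757), np.float64(258.0264831709098)) (np.float64(322.996489402453), np.float64(241.65021701230364))
0 [ 0.5457 -0.1557  0.1169] (np.float64(322.98481417026534), np.float64(256.68314685308474)) (np.float64(322.99756721890725), np.float64(240.26066851868947))
```

View pics/z17.png

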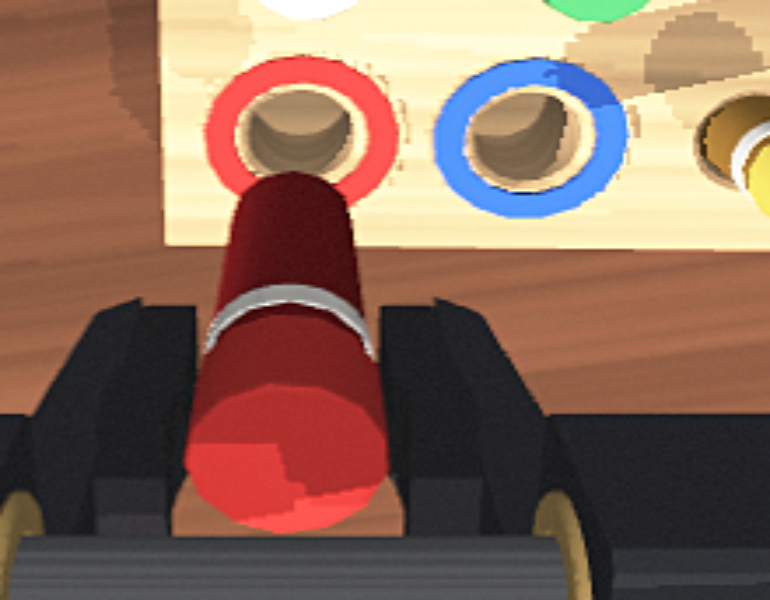

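Emit:
{"op": "move_arm", "data": {"turn": [[0, 0, 0], [0, 0, 0], [0, 0, 0], [0, 0, 0], [0, 0, 0], [0, 0, 0], [0, 0, 0]], "dp": [[0, 0.07, 0.2], [0, 0, 0.4], [0, 0, 0.4], [0, 0, 0.4], [0, 0, 0.2], [0, 0, 0], [0, 0, 0]], "jaw": [1, 1, 1, 1, 1, 1, 1]}}

```text
clock: 15.27
tool_pos: [0.5451, -0.1582, 0.1477]
eef_rot: [0.996, -0.087, -0.001, -0.0]
contact_force: [-0.9, 0.3, -0.4]
opening: 0.289
```

```bash
python3 -c "
from cap import *
st();d=snap('wrist','w18');rings(d)
cv2.imwrite('pics/z18.png',cv2.resize(d['frame'][220:400,240:460],None,fx=3.5,fy=3))
s=snap('side','side18');cv2.imwrite('pics/z18s.png',cv2.resize(s['frame'][200:320,270:400],None,fx=5,fy=5,interpolation=cv2.INTER_CUBIC));print(proj(s,[.5435,-.1573,.062]),proj(s,[.5435,-.1573,.168]))
"
```

```text
t 15.27 pos [ 0.5451 -0.1582  0.1477] yhead -100.02 tilt 0.06 q [ 0.16  0.74  0.07  1.83 -0.09  0.57 -1.46] F [-0.9  0.3 -0.4] open 0.289
red (321.6, 335.0) [ 0.4731 -0.1446  0.062 ] circ 475.6 -143.9 33.9
blue (397.9, 252.2) [ 0.5337 -0.2127  0.062 ] circ 532.9 -212.7 23.9
(np.float64(307.493836293509), np.float64(255.18573875442348)) (np.float64(306.36011395008717), np.float64(223.38014528604157))
```

View pics/z18.png

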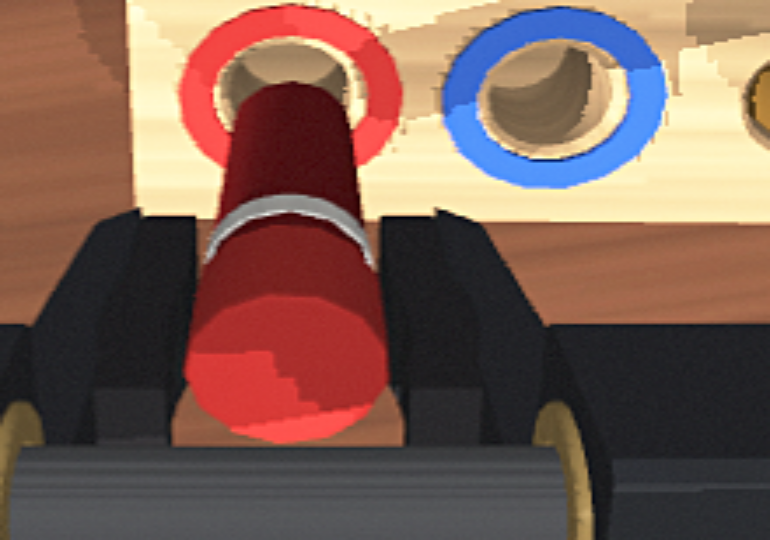

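View pics/z18s.png

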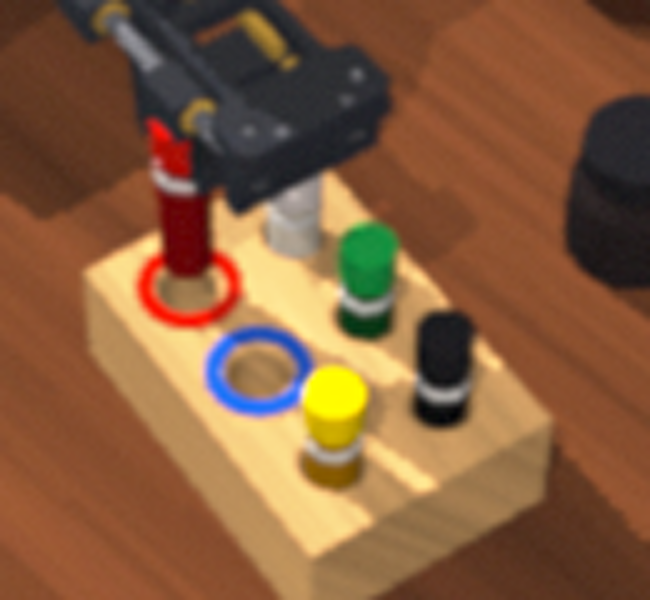

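Emit:
{"op": "move_arm", "data": {"turn": [[0, 0, 0], [0, 0, 0], [0, 0, 0], [0, 0, 0], [0, 0, 0], [0, 0, 0], [0, 0, 0]], "dp": [[0.03, -0.01, 0], [0, 0, 0.2], [0, 0, 0.2], [0, 0, 0.2], [0, 0, 0.2], [0, 0, 0.2], [0, 0, 0]], "jaw": [1, 1, 1, 1, 1, 1, 1]}}

```text
clock: 15.95
tool_pos: [0.5453, -0.1579, 0.122]
eef_rot: [0.996, -0.087, -0.001, -0.0]
contact_force: [0.0, -1.0, 0.5]
opening: 0.287
```

```bash
python3 -c "
from cap import *
st();d=snap('wrist','w19');st()
cv2.imwrite('pics/z19.png',cv2.resize(d['frame'][220:400,240:460],None,fx=3.5,fy=3))
"
```

```text
t 15.95 pos [ 0.5453 -0.1579  0.122 ] yhead -100.01 tilt 0.12 q [ 0.16  0.78  0.06  1.85 -0.09  0.52 -1.46] F [ 0.  -1.   0.5] open 0.287
t 16.0 pos [ 0.5456 -0.158   0.1224] yhead -100.01 tilt 0.08 q [ 0.16  0.78  0.06  1.85 -0.09  0.52 -1.46] F [-1.6 -0.7 -0.1] open 0.282
```

View pics/z19.png

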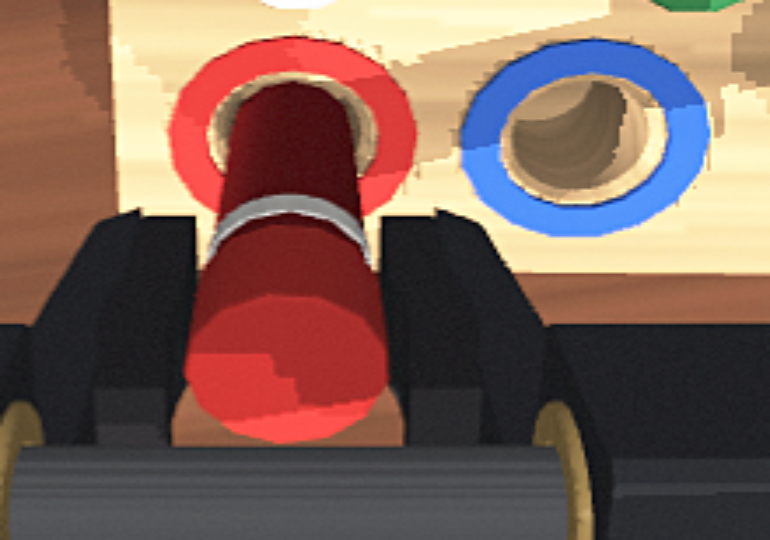

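Emit:
{"op": "move_arm", "data": {"turn": [[0, 0, 0], [0, 0, 0], [0, 0, 0], [0, 0, 0], [0, 0, 0], [0, 0, 0], [0, 0, 0]], "dp": [[0, 0, 0.2], [0, 0, 0.2], [0, 0, 0.2], [0, 0, 0.2], [0, 0, 0.2], [0, 0, 0.2], [0, 0, 0]], "jaw": [1, 1, 1, 1, 1, 1, 1]}}

```text
clock: 16.58
tool_pos: [0.5454, -0.1579, 0.0921]
eef_rot: [0.996, -0.087, -0.001, -0.0]
contact_force: [1.0, -0.8, -1.7]
opening: 0.288
```

```bash
python3 -c "
from cap import *
st();d=snap('wrist','w20');st()
cv2.imwrite('pics/z20.png',cv2.resize(d['frame'][220:400,240:460],None,fx=3.5,fy=3))
"
```

```text
t 16.58 pos [ 0.5454 -0.1579  0.0921] yhead -100.01 tilt 0.11 q [ 0.17  0.83  0.06  1.86 -0.1   0.46 -1.45] F [ 1.  -0.8 -1.7] open 0.288
t 16.63 pos [ 0.5457 -0.158   0.0926] yhead -100.02 tilt 0.07 q [ 0.17  0.83  0.06  1.86 -0.1   0.46 -1.45] F [ 0.6 -0.7 -1.4] open 0.287
```

View pics/z20.png

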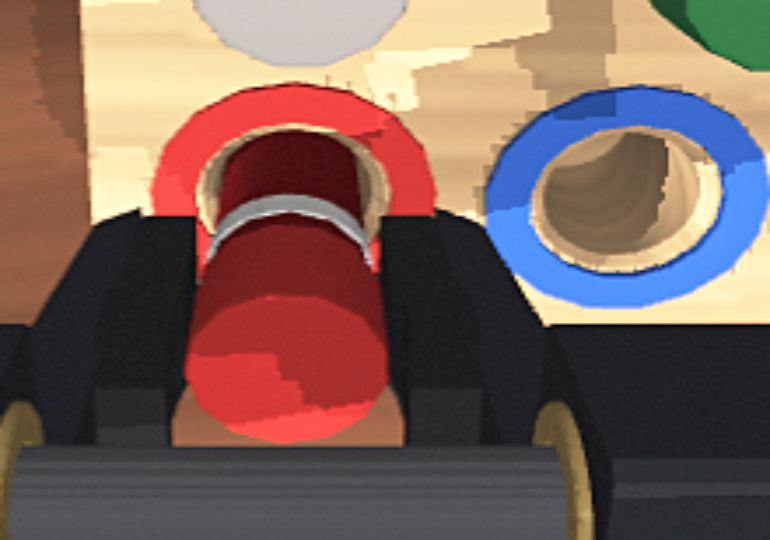

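Emit:
{"op": "move_arm", "data": {"turn": [[0, 0, 0], [0, 0, 0], [0, 0, 0], [0, 0, 0], [0, 0, 0]], "dp": [[0, 0, 0.08], [0, 0, 0.08], [0, 0, 0.08], [0, 0, 0.04], [0, 0, 0]], "jaw": [1, 1, 1, 1, 1]}}

```text
clock: 17.05
tool_pos: [0.5461, -0.1581, 0.0861]
eef_rot: [0.996, -0.087, -0.0, 0.0]
contact_force: [0.6, -0.5, 0.0]
opening: 0.285
```

```bash
python3 -c "
from cap import *
st()
"
```

```text
t 17.05 pos [ 0.5461 -0.1581  0.0861] yhead -100.01 tilt 0.01 q [ 0.17  0.84  0.05  1.86 -0.1   0.44 -1.45] F [ 0.6 -0.5  0. ] open 0.285
```

Emit:
{"op": "move_arm", "data": {"turn": [[0, 0, 0], [0, 0, 0], [0, 0, 0]], "dp": [[0, 0, 0.04], [0, 0, 0.04], [0, 0, 0]], "jaw": [1, 1, 1]}}

```text
clock: 17.3
tool_pos: [0.5473, -0.1585, 0.0858]
eef_rot: [0.996, -0.087, 0.002, 0.0]
contact_force: [-2.0, 0.3, 10.8]
opening: 0.284
```

```bash
python3 -c "
from cap import *
st()
"
```

```text
t 17.3 pos [ 0.5473 -0.1585  0.0858] yhead -100.03 tilt 0.18 q [ 0.17  0.84  0.05  1.86 -0.1   0.44 -1.45] F [-2.   0.3 10.8] open 0.284
```

Emit:
{"op": "move_arm", "data": {"turn": [[0, 0, 0], [0, 0, 0], [0, 0, 0], [0, 0, 0], [0, 0, 0], [0, 0, 0], [0, 0, 0], [0, 0, 0], [0, 0, 0], [0, 0, 0]], "dp": [[0, 0, -0.03], [0, 0, 0], [0, 0, 0], [0, 0, 0], [0, 0, -0.3], [0, 0, -0.5], [0, 0, -0.7], [0, 0, -0.7], [0, 0, -0.7], [0, 0, -0.7]], "jaw": [0.9, 0.3, 0.1, 0, 0, 0, 0, 0, 0, 0]}}

```text
clock: 18.13
tool_pos: [0.5459, -0.1581, 0.1761]
eef_rot: [0.996, -0.087, -0.0, 0.0]
contact_force: [-0.1, -0.4, -0.4]
opening: 0.502
```

```bash
python3 -c "
from cap import *
st();d=snap('wrist','w21');s=snap('side','side21');t=snap('top','top21')
cv2.imwrite('pics/z21s.png',cv2.resize(s['frame'][200:320,270:400],None,fx=5,fy=5,interpolation=cv2.INTER_CUBIC))
print(proj(d,[.5436,-.1575,.11]))
"
```

```text
t 18.13 pos [ 0.5459 -0.1581  0.1761] yhead -100.02 tilt 0.01 q [ 0.15  0.7   0.08  1.81 -0.09  0.64 -1.46] F [-0.1 -0.4 -0.4] open 0.502
(np.float64(322.4201906921846), np.float64(263.20573100009585))
```

View pics/w21.png

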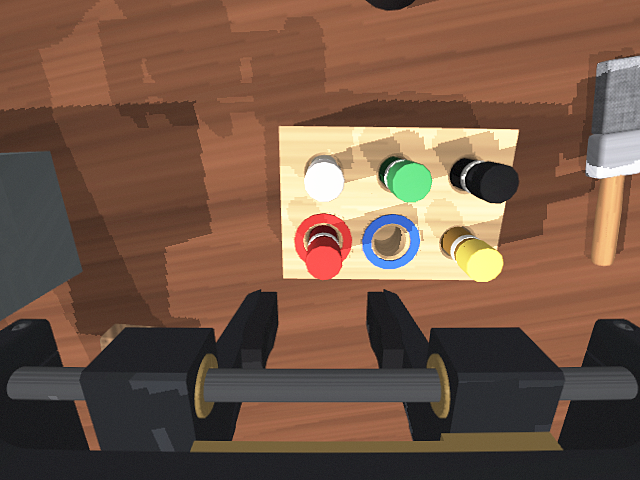

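View pics/z21s.png

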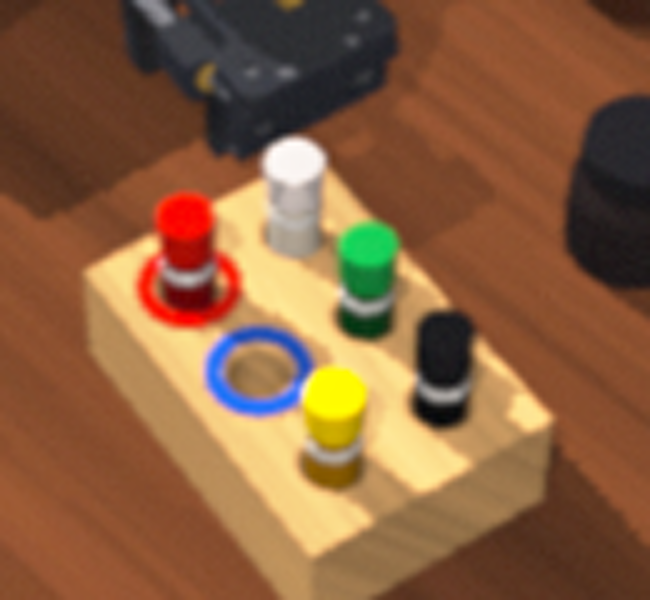

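View pics/top21.png

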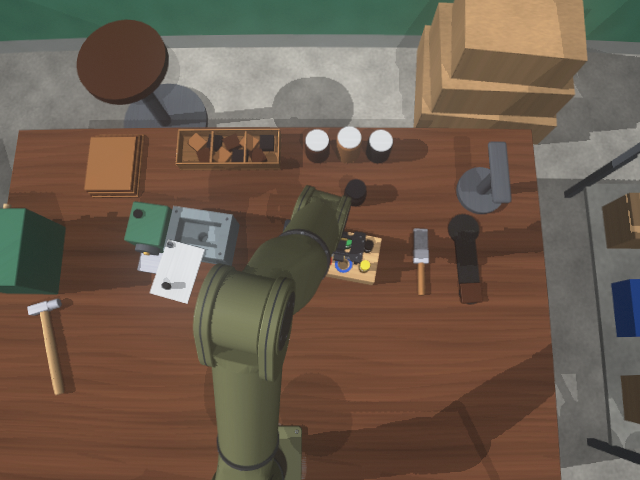

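The red vial stands in the red-ringed hole, as proud as its neighbours, and the cover is open. The gripper is clear, with its tips about 65 mm above the caps. I'll lift a little more and hand in.

Emit:
{"op": "move_arm", "data": {"turn": [[0, 0, 0], [0, 0, 0], [0, 0, 0], [0, 0, 0], [0, 0, 0], [0, 0, 0]], "dp": [[0, 0, -0.5], [0, 0, -0.5], [0, 0, -0.3], [0, 0, 0], [0, 0, 0], [0, 0, 0]], "jaw": [0, 0, 0, 0, 0, 0]}}

```text
clock: 18.78
tool_pos: [0.5455, -0.1579, 0.2066]
eef_rot: [0.996, -0.087, -0.001, -0.0]
contact_force: [-0.1, -0.1, -0.1]
opening: 0.501
```

```bash
python3 -c "
from cap import *
st();print(r.finish_job())"
```

```text
t 18.78 pos [ 0.5455 -0.1579  0.2066] yhead -100.01 tilt 0.09 q [ 0.15  0.66  0.09  1.78 -0.08  0.71 -1.47] F [-0.1 -0.1 -0.1] open 0.501
the job is handed in; nothing more can be done
None
```

I swung the cover aside by its knob to about 1.68 rad, drew the red vial straight up out of the well, and lowered it into the red-ringed hole. I let go only after it touched bottom. The job was handed in at 18.8 s, and it reports no verdict.

**Vial:** The gripper felt about 11 N as the vial touched bottom, with the foot near 15 mm above the bench, which is the home height. In the last wrist and side views it stands upright and as proud as its neighbours, with its cap as close to the expected spot as I could read from the picture.

**Rest of the scene:** In the last views the four other vials and the brush look unmoved, and the cover is open with the well clear. The last top view did not show the sanding block, because the arm hid it. Part of it was visible in the last wrist view, and nothing came near it.

**Disagreement:** The fixed cameras and the wrist camera put the red ring about 2 to 4 mm apart. I used the wrist camera's position, and the vial went in with no side force beyond 1–2 N.

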